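Open the battery well of a puppet's control box

TASK

On the puppet maker's bench, press the snap tab of the black control box all the way in, then push the released cover along its rails until the battery well is completely open. Leave the cover lying flat on the box's deck, between its rails; nothing is to be picked up or lifted, and the other things on the bench stay where they are.

Things in the scene. Friction and masses are not known exactly. Their poses are not given: they have to be found in the camera images.
- box: Black control box fixed to the bench, on its left or right half, turned up to 35 degrees; 172 (x) x 110 (y) mm, flat top (deck) 45 mm high; origin at the centre of its underside. An ear on its +y side (x -29 to +11, y 55 to 83 mm, 40 mm high) carries the snap tab. Rails 5 mm high, 5 mm thick run along x on the top, inner faces at y = +/-42 mm.
- well (a point): Centre of the battery well's mouth, at box x -48.5, y 0, z 45 mm. The well spans box x -77 to -20, y -34 to +34 mm and holds three AA cells whose tops are 27 mm above the bench. Behind it a 4 mm high lip (box x -86 to -83) closes the rear end, so that the cover can leave only towards box +x.
- deck (a point): Centre of the solid flat deck, box x +33, y 0, z 45 mm. The deck spans box x -20 to +86 mm between the rails and is open at its +x end, with no stop there: a cover whose origin goes beyond about box x +80 mm tips off.
- tab (a joint): Travel of the snap tab, m: 0 = out (start, up to 1 mm), 0.010 = fully in, against a hard stop. It slides straight down, resists with about 4 N all the way and has no return spring: it stays where it is pressed to. Until it is about 7 mm in, its tooth blocks the cover.
- tab_top (a point): Centre of the top face of the tab's grey 24 x 24 mm thumb pad, on the ear at box x -9, y +69 mm; 61 mm above the bench when out, 51 mm fully in. The same part carries a tooth 6 mm thick (x) x 50 mm wide (y) across the deck at box x -9, y 0: it stands 6 mm above the deck when out and sinks 4 mm below it when fully in.
- cover: Loose grey sliding cover, 66 (x) x 80 (y) x 6 mm plate, about 0.1 kg, with a ridge on top; origin at the centre of its underside, axes parallel to the box's. Seated over the well its origin is at box x -48, y 0, z +45 mm; it is clear of the well when its origin is beyond box x +13 mm.
- ridge (a point): Centre of the cover's thumb ridge: an upright bar 8 mm thick (x), 50 mm long (y), 14 mm tall, in the middle of the plate. This point is 13 mm above the cover's underside; the ridge spans 7 mm below to 7 mm above it. Pushed towards box +x it slides the cover; 1 N or so is enough once the tab is in.
- organiser: White open organiser box fixed to the bench, 150 (x) x 120 (y) x 45 mm, origin at the centre of its underside; no part of the job.
- spool_tall: Loose thread spool standing beside the control box, 32 mm across, 50 mm tall; origin at the centre of its underside. Leave alone.
- spool_short: Loose thread spool beyond the control box, 36 mm across, 30 mm tall; origin at the centre of its underside. Leave alone.
- tape_roll: Loose cardboard tape roll lying near the control box, 64 mm across, 18 mm tall; origin at the centre of its underside. Leave alone.
- puppet_foot: Loose wooden puppet foot near the organiser, 65 x 32 x 34 mm; origin at the centre of its underside. Leave alone.
- screwdriver: Loose screwdriver, 160 mm long, lying along its x; origin under its middle. Leave alone.
- tin: Loose tin, 80 mm across, 100 mm tall, at the far side; origin at the centre of its underside. Leave alone.
- lid_dish: Loose white dish, 70 mm across, 25 mm tall, at the far side; origin at the centre of its underside. Leave alone.
Things that resemble listed ones, but are neither listed nor needed, are in the scene too. What is shaped like the cover but green is not meant.

How it is judged:
By the outcome, as a careful person would: the job done as asked, in the order asked, and still so for the second after the job is handed in, with the robot touching nothing.
It also fails if it takes over 38 s, if anything falls off the work surface, if the arm or the gripper's body presses on something with over 40 N, if the wrist force passes 120 N, or if a joint passes its speed limit or range.

ROBOT

A 6-joint arm with a two-finger parallel gripper is mounted at the origin on the work surface. World frame = base frame: x ahead of the robot, y to its left, z up, the work surface at z = 0. Lengths are in mm, angles in rad, forces in N, time in s.
With the tool pointing down it reaches from about 275 to 750 mm from the base axis. Payload 10.2 kg.
Tool frame: the origin (TCP) lies on the front face of the gripper's body, between the roots of the fingers; the fingertips stand 73 mm ahead of it and the grasp point (between the pads) lies 54 mm ahead of it; z points along the fingers, y is the line along which they close (so a half turn about z gives the same grasp; the last joint's range is limited). The gripper opens to 85 mm and grips with 20 to 120 N. Pads are 22 mm wide; open, the fingers measure 114 mm over their backs; the gripper's body (76 mm by 85 mm) begins 54 mm behind the grasp point. The pads swing forward as they close: fully open they stand 13 mm farther back than shut.
Start: joints at [-1.457, 0.313, 1.498, -0, 1.331, -0.223], TCP at [173.483, -495.515, 303.894] pointing down, gripper open.
Joint ranges: [-2.94, 2.94], [-0.97, 2.17], [0.19, 2.56], [-1.23, 4.37], [0.02, 3.11], [-2.88, 2.88]. Speed limits (rad/s): [2.39, 2.39, 3.01, 3.14, 3.14, 3.14].

INTERFACE

Orientations are given as a unit quaternion [w, x, y, z].
In Python, from rig import * gives the robot as it stands.
- The arm moves only by the tool step_arm, never from a script. Its argument "plan" is a list of rows, each an object with "offset": the shift along the tool's x, y, z in cm, a list of three; "rot": the turn, a rotation vector about the tool's x, y, z in degrees, a list of three; "gripper": the finger opening in cm, from 0 to 8.54. In form: [{"offset": [x, y, z], "rot": [wx, wy, wz], "gripper": gripper}, ...]. A call has 1 to 12 rows; each row is the pose to reach, as a shift and turn from the pose commanded when the call began, along the tool's axes at that moment; what a row does not reach only later rows make up. A row lasts 1/10 s, in which the tool goes at most 50 mm and 8.59 degrees, less where a joint would pass 70% of its speed; a pose out of reach is approached as far as the arm can. A call with a gripper value outside its range is refused whole. The fingers move at their own pace and stop on an object; "squeeze" is the grip in N (left out, the last holds). Time passes only in rows, so rows that repeat a pose let the fingers close. It gives the time, the measured TCP pose, the force, the opening and the grip force at its end, in the units of the state.
- sense(): the state, without advancing time (a new reading comes with each control period).
- capture(name): name is "side" or "top" or "wrist"; returns a dict with "color" (420x560x3 uint8, red, green, blue), "depth" (420x560 float32, mm along the optical axis (not along the pixel's ray), 0 where there is no reading), "vertical_fov" (degrees; the focal length in pixels is half the picture's height over the tangent of half this angle, whatever the lens; pixels are square), "cx", "cy" (the principal point, pixels), "rvec" (rotation vector, rad) and "tvec" (3), from world to camera coordinates, as OpenCV has them; the wrist camera has in their place "mount" (4x4, takes a point from camera to tool coordinates, whose origin is the TCP and whose axes are the flange's). Camera axes: x right, y down, z forward; pixel columns grow to the right and rows downward; lengths in mm; the calibration is good to about 2 mm. A picture is of the moment at which its call begins: read the wrist's pose just before it.
- finish_job(): hands the job in; it is judged then, once.
The state is a dict: "time_s": time; "joints": joint angles; "dq": joint speeds; "tau": joint torques, N m; "eef_pos": TCP position; "ee_rot": TCP orientation; "force": force on the tool from outside, world axes, zero at the start; "wrist_torque": the same for the moment, N m; "grip_width": opening from 0.0 (shut) to 1.0 (fully open); "grip_force": force on a finger pad.
Only numpy, scipy, OpenCV 4.12 (cv2) and the standard library are available. Lean on these libraries where they do the work, as an engineer would, in place of code of your own. Each camera call takes 0.05 s, during which the arm holds its last target. There are 200 camera calls.

## Working session

There is one attempt and no reset: what is moved stays moved. The work goes in short steps, Python scripts to look and compute and a tool call to move; the robot and the scene stay as the last step left them, time stands still between calls to the robot, and variables do not carry over. Pictures are saved under pics/ and viewed, at most 10 in all, crops included, and the job is handed in when it is done.

Besides the shell and the picture viewer there is one more tool, called after ">>>" by a JSON object that holds its "name" and its "arguments". step_arm: Moves the arm, as the interface text tells. Its arguments: {"type":"object","properties":{"plan":{"type":"array"},"squeeze":{"type":"number"}},"required":["plan"]}

```bash
mkdir -p pics
cat > h.py <<'E'
from rig import *
import numpy as np, cv2, pickle
def snap(n,f):
    s=sense(); c=capture(n); c['s']=s
    pickle.dump(c,open(f'{f}.pkl','wb')); cv2.imwrite(f'pics/{f}.png',c['color'][:,:,::-1]); return c
def K(c):
    f=210/np.tan(np.radians(c['vertical_fov'])/2); return f
def pts(c):  # HxWx3 world
    f=K(c); v,u=np.mgrid[0:420,0:560]; d=c['depth']
    P=np.stack([(u-c['cx'])/f*d,(v-c['cy'])/f*d,d],-1)
    R,_=cv2.Rodrigues(np.array(c['rvec'],float)); return (P-np.array(c['tvec']).ravel())@R
def ray(c,u,v,z):
    f=K(c); R,_=cv2.Rodrigues(np.array(c['rvec'],float)); t=np.array(c['tvec']).ravel()
    o=-R.T@t; d=R.T@np.array([(u-c['cx'])/f,(v-c['cy'])/f,1]); return o+d*(z-o[2])/d[2]
E
python3 - <<'E'
from h import *
c=snap('top','top1'); snap('side','side1')
print({k:v for k,v in c.items() if k not in('color','depth')})
E
```

```text
{'vertical_fov': 55.79329696322486, 'cx': 277.6044093871159, 'cy': 204.79607513354725, 'rvec': array([ 2.15096714, -2.15291544,  0.14053499]), 'tvec': array([  10.13471999,  587.61045665, 1111.98822422]), 's': {'time_s': 0.0, 'joints': array([-1.45738734e+00,  3.13497407e-01,  1.49842749e+00,  1.01640483e-05,
        1.33098179e+00, -2.23397070e-01]), 'dq': array([-0.00116319,  0.00106755,  0.00110167,  0.00038686, -0.0007887 ,
        0.00128693]), 'tau': array([ 1.15011466e-03, -4.12270117e+01, -2.59739023e+01, -1.26721047e-04,
        4.15276852e-03, -1.14782492e-05]), 'eef_pos': array([ 173.47284372, -495.34883966,  303.31436127]), 'ee_rot': array([-6.55752660e-04,  9.85853680e-01,  1.67606953e-01,  4.10421545e-05]), 'force': array([-0.12854841, -0.37968011, -0.40322239]), 'wrist_torque': array([-0.01419009, -0.05374512,  0.01232726]), 'grip_force': 0.0, 'grip_width': 0.9990391800338582}}
```

View pics/top1.png

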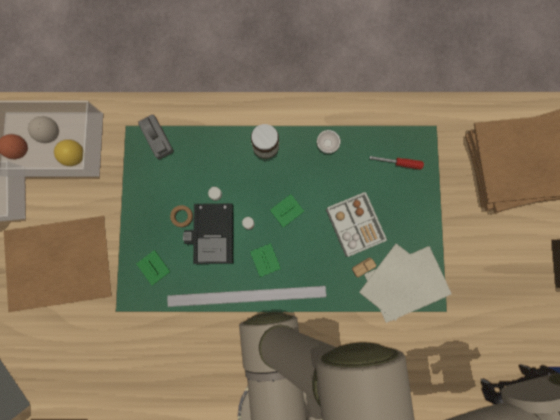

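View pics/side1.png

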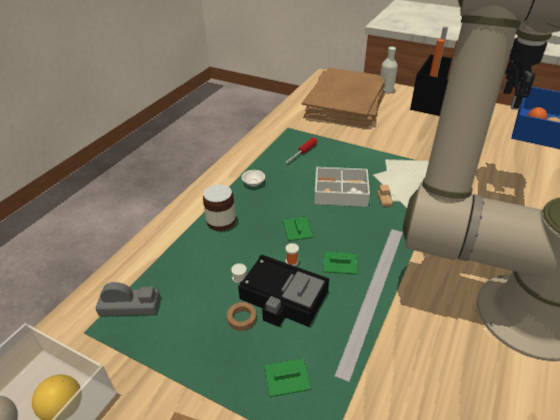

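The top view shows the black box at about (213,234), with its grey cover at (212,250) and the pad at (187,237) on the left. So box +x points up in the picture (world +x). The tall spool is at (248,223), the short one at (214,193) and the tape at (181,216). The side view agrees.

Run:
```python
from h import *
c=pickle.load(open('top1.pkl','rb')); P=pts(c)
sub=np.zeros((420,560),bool); sub[195:275,178:240]=1
print('bench z',np.median(P[280:285,200:260,2]))
m=sub&(P[...,2]>36)&(P[...,2]<75)
n,l,st,ce=cv2.connectedComponentsWithStats(m.astype(np.uint8))
for i in range(1,n):
    if st[i,4]>20:
        q=P[l==i][:,:2].astype(np.float32); print(st[i],cv2.minAreaRect(q),q.mean(0))
# cover grey
img=c['color'].astype(int); g=m&(img.mean(-1)>55)&(img.max(-1)-img.min(-1)<25)
n,l,st,ce=cv2.connectedComponentsWithStats(g.astype(np.uint8))
for i in range(1,n):
    if st[i,4]>15:
        q=P[l==i]; print('grey',st[i],cv2.minAreaRect(q[:,:2].astype(np.float32)),q.mean(0))
w=capture('wrist'); print(w['mount'],w['vertical_fov'],w['cx'],w['cy'])
cv2.imwrite('pics/crop.png',cv2.resize(c['color'][180:285,165:265,::-1],None,fx=5,fy=5,interpolation=2))
```

```text
bench z 0.8744100713401505
[ 183  203   49   61 2455] ((506.8808898925781, 210.85792541503906), (172.09930419921875, 137.3407440185547), 0.8967527151107788) [505.63092 200.2123 ]
grey [199 203  33   7  69] ((583.7099609375, 190.53817749023438), (18.003435134887695, 92.87773132324219), 0.08552993088960648) [586.4935877  192.16421607  45.05731233]
grey [183 230  10  14  97] ((496.6167907714844, 266.20880126953125), (37.49650955200195, 25.525060653686523), 2.362549304962158) [497.76674135 265.82726161  56.85692966]
grey [197 234  30  29 817] ((462.994384765625, 197.5566864013672), (80.34039306640625, 82.74771881103516), 1.0521948337554932) [461.49250054 196.37018197  51.17283906]
grey [193 246   2  18  19] ((444.6516418457031, 250.38746643066406), (48.2740478515625, 3.466629981994629), 5.181678771972656) [443.42311042 249.90461061  44.5101554 ]
[[-8.94115336e-04 -9.64305903e-01 -2.64789211e-01  6.75952063e+01]
 [ 9.99999595e-01 -8.33796660e-04 -3.40194872e-04 -5.47558205e-01]
 [ 1.07271563e-04 -2.64789408e-01  9.64306257e-01 -6.90864523e+01]
 [ 0.00000000e+00  0.00000000e+00  0.00000000e+00  1.00000000e+00]] 59.20653989554135 277.5575527045872 213.2826266091598
```

View pics/crop.png

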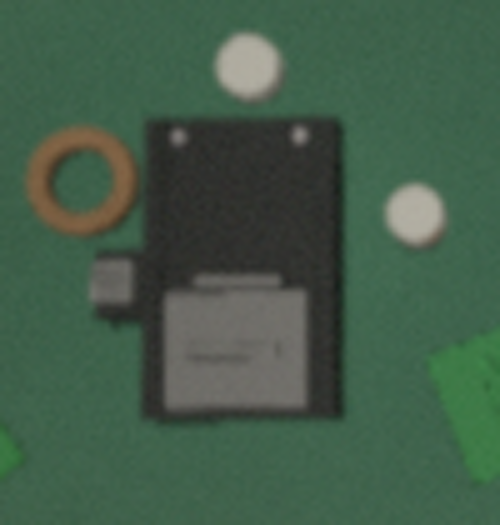

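The depth data put the box at about (507,197) with a yaw of about 1°, the tab near (497,266), and the cover centre at about (459,196). I'll shut the gripper and move above the box, staying high.

>>> {"name": "step_arm", "arguments": {"plan": [{"offset": [4, -4, 0], "rot": [0, 0, 2], "gripper": 0}, {"offset": [8, -8, 0], "rot": [0, 0, 4], "gripper": 0}, {"offset": [11.5, -11.5, 0], "rot": [0, 0, 6], "gripper": 0}, {"offset": [15, -15, 0], "rot": [0, 0, 8], "gripper": 0}, {"offset": [18.5, -18.5, 0], "rot": [0, 0, 10], "gripper": 0}, {"offset": [22, -22, 0], "rot": [0, 0, 12], "gripper": 0}, {"offset": [25.5, -25.5, 0], "rot": [0, 0, 14], "gripper": 0}, {"offset": [29, -29, 0], "rot": [0, 0, 16], "gripper": 0}, {"offset": [32.5, -32.5, 0], "rot": [0, 0, 18.3], "gripper": 0}, {"offset": [36, -36, 0], "rot": [0, 0, 18.3], "gripper": 0}, {"offset": [39, -39, 0], "rot": [0, 0, 18.3], "gripper": 0}, {"offset": [42, -42, 0], "rot": [0, 0, 18.3], "gripper": 0}], "squeeze": 20}}

```text
time_s: 1.35
eef_pos: [431.5, 42.2, 303.9]
ee_rot: [-0.0, 1.0, 0.009, 0.0]
force: [0.6, -1.2, 0.2]
grip_width: 0.005
grip_force: 0.0
```

>>> {"name": "step_arm", "arguments": {"plan": [{"offset": [2.2, -4, 0], "rot": [0, 0, 0], "gripper": 0}, {"offset": [4.4, -8, 0], "rot": [0, 0, 0], "gripper": 0}, {"offset": [6.6, -12, 0], "rot": [0, 0, 0], "gripper": 0}, {"offset": [8.8, -16, 0], "rot": [0, 0, 0], "gripper": 0}, {"offset": [9, -18, 0], "rot": [0, 0, 0], "gripper": 0}, {"offset": [9, -18, 0], "rot": [0, 0, 0], "gripper": 0}, {"offset": [9, -18, 0], "rot": [0, 0, 0], "gripper": 0}]}}

```text
time_s: 2.05
eef_pos: [517.7, 221.0, 303.5]
ee_rot: [0.0, 1.0, 0.009, -0.0]
force: [-0.2, -0.5, 0.7]
grip_width: 0.005
grip_force: 0.0
```

```bash
cat >> h.py <<'E'
from scipy.spatial.transform import Rotation as Ro
def wpts(c):
    f=K(c); v,u=np.mgrid[0:420,0:560]; d=c['depth']
    P=np.stack([(u-c['cx'])/f*d,(v-c['cy'])/f*d,d],-1)
    M=np.array(c['mount']); w,x,y,z=c['s']['ee_rot']
    return (P@M[:3,:3].T+M[:3,3])@Ro.from_quat([x,y,z,w]).as_matrix().T+c['s']['eef_pos']
E
python3 - <<'E'
from h import *
c=snap('wrist','w1'); P=wpts(c); print(c['s']['eef_pos'],c['s']['ee_rot'])
img=c['color'].astype(int); z=P[...,2]; near=(abs(P[...,0]-507)<110)&(abs(P[...,1]-205)<95)
print('bench',np.median(z[near&(z<10)]),'deck',np.median(z[near&(z>38)&(z<48)]))
m=near&(z>36)&(z<75)
n,l,st,_=cv2.connectedComponentsWithStats(m.astype(np.uint8)); i=1+st[1:,4].argmax()
print(cv2.minAreaRect(P[l==i][:,:2].astype(np.float32)))
for a,b,nm in((48.5,54,'plate'),(56.5,75,'high')):
    g=near&(z>a)&(z<b)&(img.mean(-1)>50)
    n,l,st,_=cv2.connectedComponentsWithStats(g.astype(np.uint8))
    for i in range(1,n):
        if st[i,4]>60: q=P[l==i]; print(nm,st[i],cv2.minAreaRect(q[:,:2].astype(np.float32)),q.mean(0))
E
```

```text
[517.74020604 221.04186547 303.51940949] [ 1.92529048e-04  9.99959463e-01  8.99228321e-03 -4.17462168e-04]
bench 0.1535356773121066 deck 44.16694901235533
((505.58447265625, 210.78927612304688), (171.9266815185547, 138.21250915527344), 0.7779303193092346)
plate [252 104   6  85 363] ((555.0111083984375, 242.32518005371094), (71.70056915283203, 4.431121349334717), 0.1522809863090515) [558.18078672 242.11245435  49.38720597]
plate [355 105   9  58 233] ((567.6505126953125, 153.1068572998047), (47.89542770385742, 4.718740463256836), 0.6264525055885315) [569.52156639 153.30298615  49.45845861]
plate [278 210  55   7 376] ((496.9659118652344, 196.45233154296875), (6.399507999420166, 49.10442352294922), 0.6932815313339233) [496.98864313 196.61940484  49.91814197]
plate [ 261  219   87   67 3781] ((458.2711486816406, 196.59051513671875), (66.30380249023438, 79.23635864257812), 0.56951904296875) [466.78951147 191.73722704  50.1791454 ]
high [214 202  28  27 722] ((496.0971984863281, 265.74212646484375), (23.83949089050293, 24.02729606628418), 0.7785750031471252) [496.58504874 265.50324287  59.7242962 ]
high [277 252  55  11 483] ((458.7846984863281, 196.8677520751953), (8.311673164367676, 48.81084442138672), 0.5718348026275635) [459.90539519 193.55341367  62.61629984]
```

View pics/w1.png

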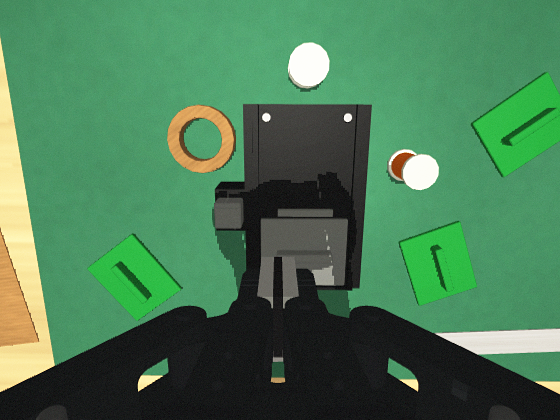

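The wrist view shows the pad at (229,213), the tooth at (305,213) and the ridge at (304,257). The tape, both spools and the green lookalikes are clear of the path. In world coordinates the pad is at (496.1,265.7) and the ridge at (458.8,196.9), with a yaw of about 0.8°. I'll go above the tab now.

>>> {"name": "step_arm", "arguments": {"plan": [{"offset": [-1, -2, 3], "rot": [0, 0, 0], "gripper": 0}, {"offset": [-2.1, -4.4, 6], "rot": [0, 0, 0], "gripper": 0}, {"offset": [-2.1, -4.4, 9], "rot": [0, 0, 0], "gripper": 0}, {"offset": [-2.1, -4.4, 12], "rot": [0, 0, 0], "gripper": 0}, {"offset": [-2.1, -4.4, 14], "rot": [0, 0, 0], "gripper": 0}, {"offset": [-2.1, -4.4, 15], "rot": [0, 0, 0], "gripper": 0}, {"offset": [-2.1, -4.4, 15], "rot": [0, 0, 0], "gripper": 0}, {"offset": [-2.1, -4.4, 15], "rot": [0, 0, 0], "gripper": 0}]}}

```text
time_s: 2.9
eef_pos: [496.7, 264.5, 155.1]
ee_rot: [-0.0, 1.0, 0.008, 0.001]
force: [-1.2, -0.5, -0.1]
grip_width: -0.003
grip_force: 0.0
```

>>> {"name": "step_arm", "arguments": {"plan": [{"offset": [0, -0.1, 1], "rot": [0, 0, 0], "gripper": 0}, {"offset": [0, -0.1, 1.7], "rot": [0, 0, 0], "gripper": 0}, {"offset": [0, -0.1, 2], "rot": [0, 0, 0], "gripper": 0}, {"offset": [0, -0.1, 2.15], "rot": [0, 0, 0], "gripper": 0}, {"offset": [0, -0.1, 2.3], "rot": [0, 0, 0], "gripper": 0}, {"offset": [0, -0.1, 2.4], "rot": [0, 0, 0], "gripper": 0}, {"offset": [0, -0.1, 2.5], "rot": [0, 0, 0], "gripper": 0}, {"offset": [0, -0.1, 2.5], "rot": [0, 0, 0], "gripper": 0}]}}

```text
time_s: 3.7
eef_pos: [496.3, 265.9, 128.9]
ee_rot: [-0.0, 1.0, 0.009, 0.0]
force: [-0.2, 0.4, 0.8]
grip_width: -0.002
grip_force: 0.1
```

>>> {"name": "step_arm", "arguments": {"plan": [{"offset": [0, 0, 0.1], "rot": [0, 0, 0], "gripper": 0}, {"offset": [0, 0, 0.2], "rot": [0, 0, 0], "gripper": 0}, {"offset": [0, 0, 0.3], "rot": [0, 0, 0], "gripper": 0}, {"offset": [0, 0, 0.4], "rot": [0, 0, 0], "gripper": 0}]}}

```text
time_s: 4.1
eef_pos: [496.3, 265.9, 124.9]
ee_rot: [-0.0, 1.0, 0.009, 0.0]
force: [-1.3, -0.4, 3.6]
grip_width: 0.004
grip_force: 1.9
```

Contact at about 4 N. Continuing slowly to the hard stop.

>>> {"name": "step_arm", "arguments": {"plan": [{"offset": [0, 0, 0.1], "rot": [0, 0, 0], "gripper": 0}, {"offset": [0, 0, 0.2], "rot": [0, 0, 0], "gripper": 0}, {"offset": [0, 0, 0.2], "rot": [0, 0, 0], "gripper": 0}]}}

```text
time_s: 4.4
eef_pos: [496.3, 265.9, 123.6]
ee_rot: [-0.0, 1.0, 0.009, 0.0]
force: [-3.3, -0.6, 10.1]
grip_width: -0.001
grip_force: 5.1
```

>>> {"name": "step_arm", "arguments": {"plan": [{"offset": [0, 0, 0.1], "rot": [0, 0, 0], "gripper": 0}, {"offset": [0, 0, 0.1], "rot": [0, 0, 0], "gripper": 0}, {"offset": [0, 0, 0.1], "rot": [0, 0, 0], "gripper": 0}]}}

```text
time_s: 4.7
eef_pos: [496.3, 266.0, 123.5]
ee_rot: [-0.0, 1.0, 0.009, 0.001]
force: [-7.3, -2.9, 18.3]
grip_width: -0.0
grip_force: 9.4
```

The hard stop is confirmed: TCP z holds at 123.5 while the force rises to 18 N. Next I'll retreat up, go behind the ridge, and check from there.

>>> {"name": "step_arm", "arguments": {"plan": [{"offset": [0, 0, -1], "rot": [0, 0, 0], "gripper": 0}, {"offset": [0, 0, -4], "rot": [0, 0, 0], "gripper": 0}, {"offset": [-1, 1, -8], "rot": [0, 0, 0], "gripper": 0}, {"offset": [-4, 4, -9], "rot": [0, 0, 0], "gripper": 0}, {"offset": [-6.8, 6.8, -9], "rot": [0, 0, 0], "gripper": 0}, {"offset": [-6.8, 6.8, -9], "rot": [0, 0, 0], "gripper": 0}, {"offset": [-6.8, 6.8, -9], "rot": [0, 0, 0], "gripper": 0}, {"offset": [-6.8, 6.8, -9], "rot": [0, 0, 0], "gripper": 0}]}}

```text
time_s: 5.5
eef_pos: [430.1, 197.0, 212.0]
ee_rot: [-0.0, 1.0, 0.009, 0.0]
force: [0.8, -0.8, -0.1]
grip_width: -0.005
grip_force: 0.0
```

Run:
```python
from h import *
c=snap('wrist','w2'); P=wpts(c); print(c['s']['eef_pos'])
z=P[...,2]
def med(x,y,r=4):
    m=(abs(P[...,0]-x)<r)&(abs(P[...,1]-y)<r); return m.sum(),np.median(z[m]) if m.any() else None
print('pad',med(496,266),'tooth',med(497,197,2),'deck',med(530,197))
t=snap('top','top2'); Q=pts(t); m=(abs(Q[...,0]-496)<6)&(abs(Q[...,1]-266)<6); print('top pad',m.sum(),np.median(Q[...,2][m]))
```

```text
[430.08302256 197.02723362 211.98835542]
pad (np.int64(188), np.float64(50.200624614468566)) tooth (np.int64(959), np.float64(281.1334550289679)) deck (np.int64(188), np.float64(44.192304225159134))
top pad 11 51.49062024762083
```

View pics/w2.png

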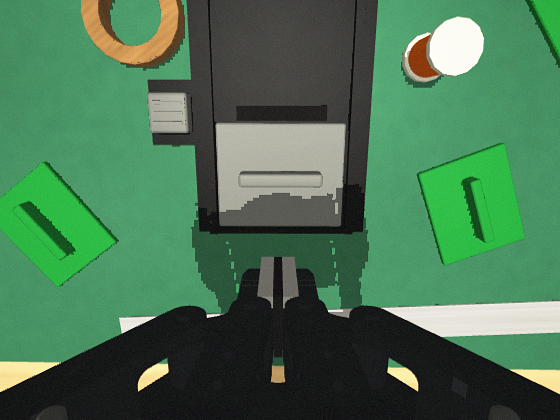

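The view shows the pad at (170,113) sunk to about 50–51 mm, and the tooth slot at (281,113) dark, so the tooth is down. The ridge is at (281,179) ahead of the fingers. Next I'll descend behind it.

>>> {"name": "step_arm", "arguments": {"plan": [{"offset": [0, 0, 4], "rot": [0, 0, 0], "gripper": 0}, {"offset": [0, 0, 7], "rot": [0, 0, 0], "gripper": 0}, {"offset": [0, 0, 8], "rot": [0, 0, 0], "gripper": 0}, {"offset": [0, 0, 8.4], "rot": [0, 0, 0], "gripper": 0}, {"offset": [0, 0, 8.4], "rot": [0, 0, 0], "gripper": 0}, {"offset": [0.5, 0, 8.4], "rot": [0, 0, 0], "gripper": 0}, {"offset": [1.0, 0, 8.4], "rot": [0, 0, 0], "gripper": 0}, {"offset": [1.4, 0, 8.4], "rot": [0, 0, 0], "gripper": 0}, {"offset": [1.8, 0, 8.4], "rot": [0, 0, 0], "gripper": 0}, {"offset": [2.2, 0, 8.4], "rot": [0, 0, 0], "gripper": 0}]}}

```text
time_s: 6.6
eef_pos: [451.7, 197.1, 128.0]
ee_rot: [-0.0, 1.0, 0.009, -0.0]
force: [-1.1, 0.3, 1.2]
grip_width: 0.002
grip_force: 0.8
```

>>> {"name": "step_arm", "arguments": {"plan": [{"offset": [0.5, 0, 0], "rot": [0, 0, 0], "gripper": 0}, {"offset": [1.0, 0, 0], "rot": [0, 0, 0], "gripper": 0}, {"offset": [1.5, 0, 0], "rot": [0, 0, 0], "gripper": 0}, {"offset": [2.0, 0, 0], "rot": [0, 0, 0], "gripper": 0}, {"offset": [2.5, 0, 0], "rot": [0, 0, 0], "gripper": 0}, {"offset": [3.0, 0, 0], "rot": [0, 0, 0], "gripper": 0}, {"offset": [3.5, 0, 0], "rot": [0, 0, 0], "gripper": 0}, {"offset": [4.0, 0, 0], "rot": [0, 0, 0], "gripper": 0}, {"offset": [4.5, 0, 0], "rot": [0, 0, 0], "gripper": 0}, {"offset": [5.0, 0, 0], "rot": [0, 0, 0], "gripper": 0}, {"offset": [5.5, 0, 0], "rot": [0, 0, 0], "gripper": 0}, {"offset": [6.0, 0, 0], "rot": [0, 0, 0], "gripper": 0}]}}

```text
time_s: 7.8
eef_pos: [511.7, 198.1, 127.9]
ee_rot: [-0.0, 1.0, 0.009, -0.0]
force: [-2.6, -0.4, 1.8]
grip_width: 0.001
grip_force: 0.8
```

>>> {"name": "step_arm", "arguments": {"plan": [{"offset": [0.4, 0, 0], "rot": [0, 0, 0], "gripper": 0}, {"offset": [0.8, 0, 0], "rot": [0, 0, 0], "gripper": 0}, {"offset": [1.1, 0, 0], "rot": [0, 0, 0], "gripper": 0}, {"offset": [1.2, 0, 0], "rot": [0, 0, 0], "gripper": 0}, {"offset": [1.2, 0, 0], "rot": [0, 0, 0], "gripper": 0}]}}

```text
time_s: 8.3
eef_pos: [523.5, 198.3, 127.8]
ee_rot: [-0.0, 1.0, 0.009, 0.0]
force: [1.0, 0.6, 0.2]
grip_width: -0.001
grip_force: 0.0
```

Back off from the ridge, then go up and check.

>>> {"name": "step_arm", "arguments": {"plan": [{"offset": [-0.5, 0, 0], "rot": [0, 0, 0], "gripper": 0}, {"offset": [-1.2, 0, 0], "rot": [0, 0, 0], "gripper": 0}, {"offset": [-1.2, 0, -2], "rot": [0, 0, 0], "gripper": 0}, {"offset": [-1.2, 0, -6], "rot": [0, 0, 0], "gripper": 0}, {"offset": [-3, 0, -10], "rot": [0, 0, 0], "gripper": 0}, {"offset": [-6, 0, -14], "rot": [0, 0, 0], "gripper": 0}, {"offset": [-9, 0, -16], "rot": [0, 0, 0], "gripper": 0}, {"offset": [-9, 0, -16], "rot": [0, 0, 0], "gripper": 0}, {"offset": [-9, 0, -16], "rot": [0, 0, 0], "gripper": 0}]}}

```text
time_s: 9.2
eef_pos: [432.9, 196.8, 288.1]
ee_rot: [-0.0, 1.0, 0.009, 0.001]
force: [0.2, -0.2, 0.2]
grip_width: -0.006
grip_force: 0.0
```

Run:
```python
from h import *
c=snap('wrist','w3'); P=wpts(c); print(c['s']['eef_pos'],c['s']['force'])
img=c['color'].astype(int); z=P[...,2]; near=(abs(P[...,0]-507)<110)&(abs(P[...,1]-205)<95)
for a,b,nm in((48.5,54,'plate'),(56.5,75,'high')):
    g=near&(z>a)&(z<b)&(img.mean(-1)>50)
    n,l,st,_=cv2.connectedComponentsWithStats(g.astype(np.uint8))
    for i in range(1,n):
        if st[i,4]>60: q=P[l==i]; print(nm,cv2.minAreaRect(q[:,:2].astype(np.float32)),q.mean(0))
m=(abs(P[...,0]-496)<4)&(abs(P[...,1]-266)<4); print('pad',np.median(z[m]))
```

```text
[432.92196843 196.79370385 288.10403227] [ 0.22679549 -0.197485    0.17680151]
plate ((519.5582275390625, 241.607421875), (121.71395111083984, 5.054105281829834), 0.8530175685882568) [525.69542031 241.65543687  49.39397143]
plate ((526.3646240234375, 152.54043579101562), (110.9872055053711, 4.777174472808838), 0.7651915550231934) [530.18276057 152.57691643  49.38960555]
plate ((539.1282348632812, 198.11587524414062), (65.2236099243164, 79.87590789794922), 0.959109365940094) [539.93006404 198.08908435  50.16718323]
plate ((496.0254821777344, 265.4934387207031), (23.437068939208984, 23.980350494384766), 1.015315055847168) [496.05346567 265.2905917   50.16057095]
high ((538.60009765625, 197.92446899414062), (7.694965362548828, 49.78046798706055), 0.9609286189079285) [538.58347262 198.06565764  63.79708309]
pad 50.35994513972615
```

View pics/w3.png

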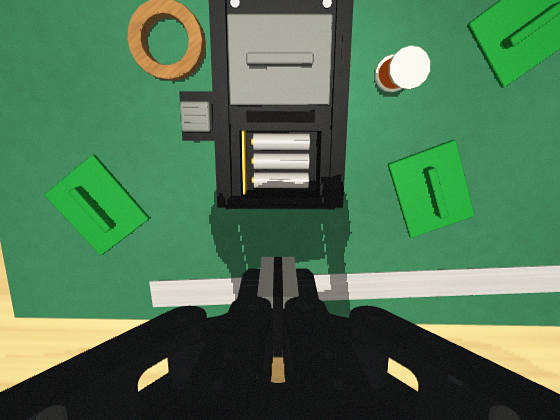

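The well at (280,165) is fully open with its three cells showing. The cover at (280,58) lies flat between the rails at about box x +32, and the tab is down at (195,115). Nothing else has moved, so I'll hand in.

```bash
python3 -c "
from rig import *
print(finish_job())"
```

```text
the job is handed in; nothing more can be done
None
```

I pressed the tab to its hard stop and slid the cover to about box x +32 mm, flat between the rails with the battery well fully open. The last wrist-camera check confirmed this and showed nothing else moved, and I handed the job in at about 9 s.

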